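Match the twin load resistor and close its guard

TASK

Set both halves of the load box alike for the next amplifier test: swing the wire guard up and right back so that it stays open by itself, slide the plain bar grip on the near track until it is level with the knob slider on the far track (that one is already set and clamped: leave it where it is), and then lower the guard gently back onto its catches without letting it slam, and let go of it. Leave the loose things around the box where they are.

Things in the scene. Friction and masses are not known exactly. Their poses are not given: they have to be found in the camera images.
- load_box: Twin slide resistor, fixed: grey base 210 (x) x 250 (y) x 12 mm, two copper tubes along y. Origin: centre of its underside, on the desk; x away from the robot at yaw 0, y along the tracks, z up. Near track at x = -20 mm, far at +50. End plates at y = +-94 mm, 72 mm high. Guard posts, 125 mm high, up to 21 mm thick, at y = +-113 mm: catches at x = -85, hinges at x = +90 mm.
- slider (a joint): Position of the near slider along box +y, 0 to 0.110 m; 0 is box y = -55 mm. About 2 N of dry friction, no spring: it stays where it is left.
- slider_top (a point): Centre of the top of the near slider's plain bar grip, 104 mm above the desk. The black grip is 28 mm (box x) x 18 mm (box y), upright, its sides free from 66 to 104 mm above the desk; below is a steel saddle 30 x 26 mm. Axes as the box's.
- set_slider (a joint): Position of the far slider along box +y, 0 to 0.110 m; 0 is box y = -55 mm, so the sliders are level when both joints read the same. It is clamped (18 N to shift) and must stay.
- set_slider_top (a point): Centre of the top of the far slider's round thumb knob (30 mm across), 90 mm above the desk. Axes as the box's.
- guard (a joint): Angle of the wire guard, 0 = closed (lying level on its catches) to 1.9 rad = open, leaning back against its stop. It weighs about 0.25 kg and swings freely: released below about 1.6 rad it falls shut, beyond that it falls back to its stop and stays.
- guard_grip (a point): Middle of the guard's front bar, on its axis. A black rubber sleeve there is 18 mm thick, 80 mm long, along box y; closed, it lies 122 mm above the desk at box x = -85 mm. The guard is a wire frame 226 mm wide, with wires running back from the bar 60 mm either side of its middle and a cross wire 105 mm behind the bar; closed, 50 mm before and behind the sleeve are free.
- guard_hinge (a point): Middle of the guard's hinge axis, box x = +90 mm, 122 mm above the desk; the axis runs along box y. The guard's bar moves on an arc of 175 mm radius round it, from box -x (0) up to straight above (1.57) and a little beyond.
- meter_mid (a point): Bystander: orange meter, 72 x 150 x 44 mm, lying to the left of the box; its centre.
- pliers_mid (a point): Bystander: long-nose pliers, 116 mm long, 11 mm thick, lying on the desk to the right of the box; their centre.
- cap_can_mid (a point): Bystander: upright black capacitor can, 42 mm across, 56 mm high, behind the box; its centre.
- driver_mid (a point): Bystander: red screwdriver, 162 mm long, 22 mm thick, lying on the right of the box; its centre.

How it is judged:
By the outcome, as a careful person would: the job done as asked, in the order asked, and still so for the second after the job is handed in, with the robot touching nothing.
It also fails if it takes over 72 s, if anything falls off the work surface, if the arm or the gripper's body presses on something with over 40 N, if the wrist force passes 120 N, or if a joint passes its speed limit or range.

ROBOT

A 6-joint arm with a two-finger parallel gripper is mounted at the origin on a cart in front of the work surface, level with it; the furniture and walls round the work are solid. World frame = base frame: x ahead of the robot, y to its left, z up, the work surface at z = 0. Lengths are in m, angles in rad, forces in N, time in s.
With the tool pointing down it reaches from about 0.275 to 0.725 m from the base axis. Payload 15.9 kg.
Tool frame: the origin (TCP) lies midway between the tips of the shut fingers; the grasp point (between the pads) lies env.hold_point_z behind it (env.hold_point_z is the distance from the TCP to the grasp point, in m); z points along the fingers, y is the line along which they close (so a half turn about z gives the same grasp; the last joint's range is limited). The gripper opens to 85 mm and grips with 20 to 120 N. Pads are 22 mm wide; open, the fingers measure 114 mm over their backs; the gripper's body (76 mm by 85 mm) begins 54 mm behind the grasp point. The pads swing forward as they close: fully open they stand 13 mm farther back than shut.
Start: joints at [1.206, 0.213, -0.034, 1.323, 0, 1.571], TCP at [0.178, 0.467, 0.231] pointing down, gripper open.
Joint ranges: [-2.98, 2.98], [-0.74, 1.72], [-1.14, 1.35], [-2.1, 2.04], [-1.57, 1.44], [-3.14, 3.14]. Speed limits (rad/s): [1.89, 1.89, 2.39, 2.57, 3.14, 3.14].

INTERFACE

Orientations are given as a unit quaternion [w, x, y, z].
In Python, from rig import env gives the robot as it stands.
- The arm moves only by the tool jog_arm, never from a script. Its argument "rows" is one flat list of numbers, 7 for each row, row after row: the opening, from -1 (shut) to 1 (fully open), then the shift along the tool's x, y, z in cm, then the turn, a rotation vector about the tool's x, y, z in rad. A call has 1 to 20 rows; each row shifts and turns the commanded pose from where the row before left it, along the tool's axes as they then stand; what a row does not reach is not made up. A row lasts 1/8 s, in which the tool goes at most 62.5 mm and 10.7 degrees, less where a joint would pass 70% of its speed; a pose out of reach is approached as far as the arm can. A call is refused whole if a number of a shift passes 6.25 or a number of a turn 0.188, either way. A call with a gripper value outside its range is refused whole. The fingers move at their own pace and stop on an object; the grip force is fixed at half the most. Time passes only in rows, so rows that do not move let the fingers close. It gives the time, the measured TCP pose, the force, the opening and the grip force at its end, in the units of the state.
- env.observe(): the state, without advancing time (a new reading comes with each control period).
- env.grab_frame(name): name is "scene" or "top" or "wrist"; returns (picture, depth): 400x640x3 uint8, red, green, blue; 400x640 float32, m along the optical axis (not along the pixel's ray), 0 where there is no reading.
- env.get_calibration(name): a dict with "fx", "fy", "cx", "cy" (pixels), "pose" (4x4, takes a point from camera to world coordinates); the wrist camera has in their place "hand_eye" (4x4, takes a point from camera to tool coordinates, whose origin is the TCP and whose axes are the flange's). Camera axes: x right, y up, looking along -z (the intrinsics and any distortion apply to the point x, -y, -z); pixel columns grow to the right and rows downward; lengths in m; the calibration is good to about 2 mm. A picture is of the moment at which its call begins: read the wrist's pose just before it. get_calibration takes no time and is no camera call.
- env.hand_in(): hands the job in; it is judged then, once.
Trained networks look in the newest picture that a camera, given by its name, has taken for a name from the list of things; names that differ only in an ending like _2 or _b are one class to them, and where a whole thing is asked for, a point or a joint stands for the part that bears it (a point fixed in the world has none). Each returns a list of dicts, best first, with "conf" (0 to 1); they miss things now and then, are a little off and sometimes report something else, mostly with a low value. They report only what shows in the picture. A call takes as long as a camera call.
- env.look_for(camera, label): "centre" ([x, y, z] in m, in world coordinates, good to about 4 mm: the middle of the surface that is visible of it).
- env.landmark_of(camera, label): "centre" ([x, y, z] in m, in world coordinates, good to about 4 mm: a listed point, or the origin of a listed thing).
The state is a dict: "t": time; "joints": joint angles; "joint_vel": joint speeds; "joint_efforts": joint torques, N m; "tcp_pos": TCP position; "tcp_rot": TCP orientation; "ft_force": force on the tool from outside, world axes, zero at the start; "moment": the same for the moment, N m; "width": opening from 0.0 (shut) to 1.0 (fully open); "grasp_force": force on a finger pad.
Only numpy, scipy, OpenCV 4.12 (cv2) and the standard library are available. Lean on these libraries where they do the work, as an engineer would, in place of code of your own. Each camera call takes 0.05 s, during which the arm holds its last target. There are 200 camera calls.

## Working session

There is one attempt and no reset: what is moved stays moved. The work goes in short steps, Python scripts to look and compute and a tool call to move; the robot and the scene stay as the last step left them, time stands still between calls to the robot, and variables do not carry over. Pictures are saved under pics/ and viewed, at most 10 in all, crops included, and the job is handed in when it is done.

Besides the shell and the picture viewer there is one more tool, called by a JSON object that holds its "method" and its "body", one argument or row to a line. jog_arm: Moves the arm, as the interface text tells. Its arguments: {"type":"object","properties":{"rows":{"type":"array","items":{"type":"number"}}},"required":["rows"]}

```bash
ls; mkdir -p pics
python3 - <<'E'
from rig import env
import cv2,numpy as np
print(env.observe(), env.hold_point_z)
for c in ["scene","top"]:
    p,d=env.grab_frame(c); cv2.imwrite(f"pics/{c}0.png",p[:,:,::-1])
    for l in ["load_box","slider_top","set_slider_top","guard_grip","guard_hinge","meter_mid","pliers_mid","cap_can_mid","driver_mid"]:
        r=env.landmark_of(c,l)
        print(c,l,[(np.round(x["centre"],3).tolist(),round(x["conf"],2)) for x in r[:2]])
E
```

```text
pics
{'t': 0.0, 'joints': array([ 1.20602343e+00,  2.13359233e-01, -3.50714924e-02,  1.32350933e+00,
       -3.32669320e-07,  1.57080259e+00]), 'joint_vel': array([-7.08605904e-05,  6.24176796e-04, -4.53298464e-04,  9.43123734e-05,
        2.82714777e-04,  3.83669986e-04]), 'joint_efforts': array([-1.37954830e-03, -6.86153340e+01,  4.87121487e+01,  1.73531956e-02,
       -6.65125094e-05,  3.53725591e-05]), 'tcp_pos': array([0.17824315, 0.46677365, 0.23080971]), 'tcp_rot': array([-1.03557212e-04,  1.81380005e-01,  9.83412918e-01, -5.62407174e-04]), 'ft_force': array([ 1.07398029,  0.5920201 , -0.54532833]), 'moment': array([ 0.07089965, -0.03429162, -0.03846394]), 'grasp_force': 0.0, 'width': 1.0032717143049856} 0.0187
scene load_box [([0.542, -0.136, 0.002], 0.67)]
scene slider_top [([0.517, -0.168, 0.11], 0.58)]
scene set_slider_top [([0.714, -0.192, 0.024], 0.7), ([0.6, -0.133, 0.088], 0.45)]
scene guard_grip [([0.464, -0.126, 0.123], 0.76)]
scene guard_hinge [([0.635, -0.16, 0.122], 0.88)]
scene meter_mid [([0.573, 0.051, 0.026], 0.97)]
scene pliers_mid [([0.438, -0.362, 0.003], 0.67)]
scene cap_can_mid []
scene driver_mid [([0.548, -0.309, 0.009], 0.7)]
top load_box [([0.546, -0.138, 0.0], 0.66)]
top slider_top [([0.522, -0.17, 0.101], 0.69)]
top set_slider_top [([0.592, -0.136, 0.087], 0.53)]
top guard_grip [([0.465, -0.128, 0.118], 0.87)]
top guard_hinge [([0.634, -0.157, 0.123], 0.72)]
top meter_mid [([0.574, 0.052, 0.028], 0.56)]
top pliers_mid [([0.712, -0.193, 0.029], 0.68), ([0.443, -0.36, 0.007], 0.6)]
top cap_can_mid [([0.711, -0.194, 0.027], 0.78)]
top driver_mid [([0.548, -0.306, 0.009], 0.56)]
```

View pics/scene0.png

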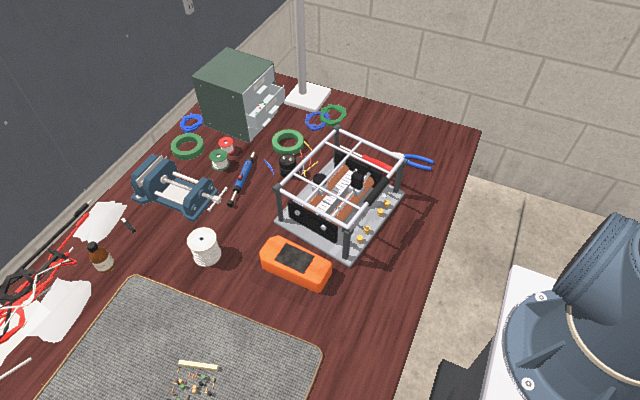

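View pics/top0.png

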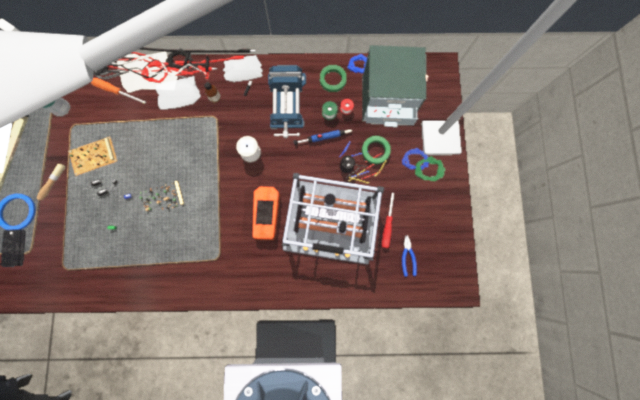

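The scene view shows the box with its guard closed at about (340,200) and the meter left of it. The top view shows the box at (333,220), slightly yawed. The reported points fit the box geometry at yaw ≈ -0.18. One scene hit for set_slider_top, at (0.714,-0.192), is really the capacitor can.

```bash
cat > h.py <<'E'
import numpy as np
from rig import env
from scipy.spatial.transform import Rotation as R
YAW=-0.183; C=np.array([0.546,-0.141,0.0]); H=env.hold_point_z
B=R.from_euler('z',YAW)
def world(b): return C+B.apply(b)
def rot(th):  # tool x=box y, y=box x, z down, tilted forward by th
    return B*R.from_matrix(np.array([[0,1,0],[1,0,0],[0,0,-1.]]).T)*R.from_rotvec([-th,0,0])
def pose(b,th,back=0):  # grasp point at box point b
    r=rot(th); return world(b)+r.apply([0,0,H-back]),r
def arc(phi,th,back=0): return pose([.09-.175*np.cos(phi),0,.122+.175*np.sin(phi)],th,back)
def cur():
    s=env.observe(); q=s['tcp_rot']; return s['tcp_pos'],R.from_quat([q[1],q[2],q[3],q[0]])
def rows(way,g):  # way: list of (pose,n)
    p,r=cur(); out=[]
    for (P,Q),n in way:
        dp=(P-p)/n; w=(r.inv()*Q).as_rotvec()/n
        for i in range(n):
            d=np.round(r.inv().apply(dp)*100,2); t=np.round(w,3)
            out+=[g,*d,*t]; p=p+r.apply(d/100); r=r*R.from_rotvec(t)
    print(len(out)//7,'[' + ','.join(f'{x:g}' for x in out)+']')
E
python3 - <<'E'
from h import *
P,Q=arc(0,.87,.13); print(P)
rows([((np.array([.33,.1,.28]),rot(0.2)),10),((P,Q),8)],1)
E
```

```text
[ 0.37876998 -0.11005065  0.19376919]
18 [1,-2.73,-2.89,-0.49,-0.017,-0.014,0.138,1,-3.1,-2.48,-0.49,-0.017,-0.014,0.138,1,-3.42,-2.02,-0.48,-0.017,-0.014,0.138,1,-3.67,-1.52,-0.46,-0.017,-0.014,0.138,1,-3.85,-0.99,-0.43,-0.017,-0.014,0.138,1,-3.96,-0.44,-0.39,-0.017,-0.014,0.138,1,-3.99,0.11,-0.34,-0.017,-0.014,0.138,1,-3.94,0.66,-0.28,-0.017,-0.014,0.138,1,-3.81,1.2,-0.21,-0.017,-0.014,0.138,1,-3.61,1.72,-0.13,-0.017,-0.014,0.138,1,-2.47,0.83,1.27,-0.083,-0,0,1,-2.47,0.72,1.33,-0.083,-0,0,1,-2.47,0.61,1.39,-0.083,-0,0,1,-2.47,0.49,1.43,-0.083,-0,0,1,-2.47,0.37,1.47,-0.083,-0,0,1,-2.47,0.25,1.5,-0.083,-0,0,1,-2.47,0.12,1.51,-0.083,-0,0,1,-2.47,-0,1.52,-0.083,-0,0]
```

{"method": "jog_arm", "body": {
  "rows": [1, -2.73, -2.89, -0.49, -0.017, -0.014, 0.138, 1, -3.1, -2.48, -0.49, -0.017, -0.014, 0.138, 1, -3.42, -2.02, -0.48, -0.017, -0.014, 0.138, 1, -3.67, -1.52, -0.46, -0.017, -0.014, 0.138, 1, -3.85, -0.99, -0.43, -0.017, -0.014, 0.138, 1, -3.96, -0.44, -0.39, -0.017, -0.014, 0.138, 1, -3.99, 0.11, -0.34, -0.017, -0.014, 0.138, 1, -3.94, 0.66, -0.28, -0.017, -0.014, 0.138, 1, -3.81, 1.2, -0.21, -0.017, -0.014, 0.138, 1, -3.61, 1.72, -0.13, -0.017, -0.014, 0.138, 1, -2.47, 0.83, 1.27, -0.083, 0, 0, 1, -2.47, 0.72, 1.33, -0.083, 0, 0, 1, -2.47, 0.61, 1.39, -0.083, 0, 0, 1, -2.47, 0.49, 1.43, -0.083, 0, 0, 1, -2.47, 0.37, 1.47, -0.083, 0, 0, 1, -2.47, 0.25, 1.5, -0.083, 0, 0, 1, -2.47, 0.12, 1.51, -0.083, 0, 0, 1, -2.47, 0, 1.52, -0.083, 0, 0]
}}

```text
t: 3.25
tcp_pos: [0.3801, -0.1119, 0.21]
tcp_rot: [0.316, 0.699, 0.585, 0.266]
ft_force: [15.5, -4.0, 9.2]
width: 1.004
grasp_force: 0.0
```

Run:
```python
from h import *
import cv2
p,r=cur(); print(p,(rot(.87).inv()*r).as_rotvec(),env.observe()['joints'],env.get_calibration('wrist')['hand_eye'])
im,d=env.grab_frame("wrist"); cv2.imwrite("pics/w0.png",im[:,:,::-1])
for l in ["load_box","slider_top","set_slider_top","guard_grip","guard_hinge"]:
    for x in env.landmark_of("wrist",l)[:2]:
        print(l,np.round(x["centre"],3),round(x["conf"],2),'box',np.round(B.inv().apply(x["centre"]-C),3))
```

```text
[ 0.38014955 -0.11185635  0.20998903] [ 0.01986007  0.00634195 -0.00271774] [-0.44910455 -0.74390384 -1.13556058  0.3479536   0.20511432  1.3898255 ] [[-1.24750637e-03  9.65421725e-01  2.60690117e-01  6.71121264e-02]
 [ 9.99998109e-01  1.59325730e-03 -1.11496822e-03 -1.58025184e-04]
 [-1.49176097e-03  2.60688233e-01 -9.65421887e-01 -1.42446077e-01]
 [ 0.00000000e+00  0.00000000e+00  0.00000000e+00  1.00000000e+00]]
load_box [ 0.549 -0.141  0.   ] 0.57 box [0.003 0.    0.   ]
slider_top [ 0.524 -0.17   0.103] 0.69 box [-0.017 -0.033  0.103]
set_slider_top [ 0.598 -0.133  0.088] 0.8 box [0.049 0.017 0.088]
guard_grip [ 0.46  -0.126  0.125] 0.55 box [-0.087 -0.001  0.125]
guard_hinge [ 0.637 -0.156  0.122] 0.64 box [0.092 0.002 0.122]
```

```bash
sed -i 's/0.546,-0.141/0.547,-0.141/' h.py
python3 - <<'E'
from h import *
print(env.observe()['ft_force'],env.observe()['joint_vel'])
rows([(arc(0,.75,.06),6),(arc(0,.75,0),5)],1)
E
```

```text
[-0.74634429  0.18836639 -0.6375347 ] [ 0.0230846   0.00180646 -0.00099267 -0.00240342  0.00488824 -0.00307381]
11 [1,-0.01,-0.09,1.34,0.016,-0.001,0,1,-0,-0.07,1.34,0.016,-0.001,0,1,-0,-0.05,1.34,0.016,-0.001,0,1,-0,-0.03,1.35,0.016,-0.001,0,1,-0,-0,1.35,0.016,-0.001,0,1,0,0.02,1.35,0.016,-0.001,0,1,-0,-0,1.2,0,-0,0.001,1,-0,-0,1.2,0,-0,0.001,1,-0,-0,1.2,0,-0,0.001,1,-0,-0,1.2,0,-0,0.001,1,-0,-0,1.2,0,-0,0.001]
```

View pics/w0.png

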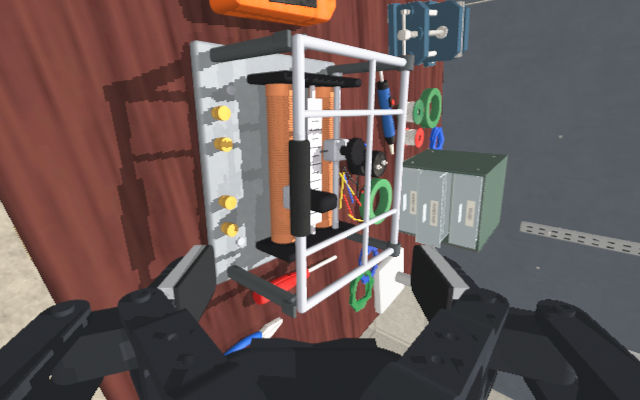

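The wrist view shows the sleeve at about (300,188) with the fingers open on either side of it. The networks agree with the geometry to about 2 mm, so I go in to cage the bar.

{"method": "jog_arm", "body": {
  "rows": [1, 0, -0.09, 1.34, 0.016, 0, 0, 1, 0, -0.07, 1.34, 0.016, 0, 0, 1, 0, -0.05, 1.34, 0.016, 0, 0, 1, 0, -0.03, 1.35, 0.016, 0, 0, 1, 0, 0, 1.35, 0.016, 0, 0, 1, 0, 0.02, 1.35, 0.016, 0, 0, 1, 0, 0, 1.2, 0, 0, 0, 1, 0, 0, 1.2, 0, 0, 0, 1, 0, 0, 1.2, 0, 0, 0, 1, 0, 0, 1.2, 0, 0, 0, 1, 0, 0, 1.2, 0, 0, 0, 1, 0, 0, 0, 0, 0, 0]
}}

```text
t: 5.05
tcp_pos: [0.4783, -0.127, 0.1106]
tcp_rot: [0.278, 0.713, 0.599, 0.236]
ft_force: [-0.7, 0.3, 0.2]
width: 1.0
grasp_force: 0.0
```

Run:
```python
from h import *
import cv2
p,r=cur(); P,Q=arc(0,.75); print(Q.inv().apply(p-P),(Q.inv()*r).as_rotvec(),env.observe()['joints'])
im,d=env.grab_frame("wrist"); cv2.imwrite("pics/w1.png",im[:,:,::-1])
```

```text
[ 0.00130021  0.003097   -0.00017891] [ 0.00400605  0.00896253 -0.00486304] [-0.32748411 -0.21247581 -1.1343095  -0.09083408  0.10677672  1.45936359]
```

View pics/w1.png

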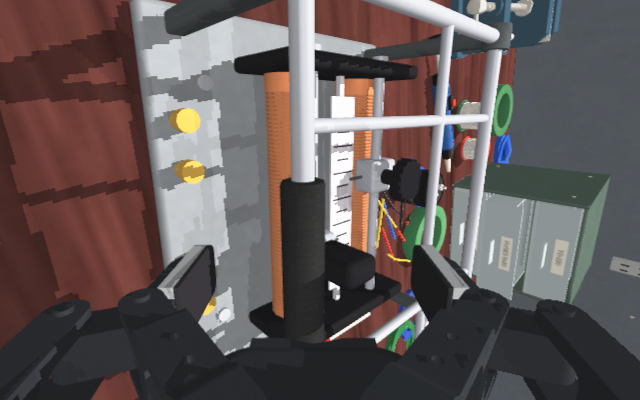

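The sleeve lies between the open fingers, columns 283–325, against a tool centre near 313. Closing to a loose cage.

{"method": "jog_arm", "body": {
  "rows": [0.4, 0, -0.3, 0, 0, 0, 0, 0, 0, 0, 0, 0, 0, 0, -0.3, 0, 0, 0, 0, 0, 0, -0.38, 0, 0, 0, 0, 0, 0, -0.38, 0, 0, 0, 0, 0, 0]
}}

```text
t: 5.72
tcp_pos: [0.4773, -0.1291, 0.111]
tcp_rot: [0.278, 0.714, 0.597, 0.235]
ft_force: [-0.9, -0.8, 1.0]
width: 0.31
grasp_force: 0.0
```

Run:
```python
from h import *
import cv2
im,d=env.grab_frame("wrist"); cv2.imwrite("pics/w2.png",im[:,:,::-1])
f=lambda phi:.75-.4*phi/1.85
rows([(arc(x,f(x)),2) for x in np.arange(.1,1.01,.1)],-.38)
```

```text
20 [-0.38,0.05,0.46,-0.57,0.009,-0.003,0.001,-0.38,0.05,0.46,-0.57,0.009,-0.003,0.001,-0.38,0,0.65,-0.56,0.011,-0,0,-0.38,0,0.64,-0.56,0.011,-0,0,-0.38,0,0.7,-0.5,0.01,-0,0,-0.38,0,0.69,-0.51,0.01,-0,0,-0.38,0,0.73,-0.45,0.011,-0,0,-0.38,0,0.73,-0.46,0.011,-0,0,-0.38,0,0.76,-0.38,0.011,-0,0,-0.38,0,0.76,-0.39,0.011,-0,0,-0.38,0,0.79,-0.33,0.011,-0,0,-0.38,0,0.79,-0.34,0.011,-0,0,-0.38,0,0.82,-0.26,0.011,-0,0,-0.38,0,0.81,-0.26,0.011,-0,0,-0.38,0,0.83,-0.19,0.011,-0,0,-0.38,0,0.83,-0.2,0.011,-0,0,-0.38,0,0.85,-0.13,0.01,-0,0,-0.38,0,0.85,-0.14,0.01,-0,0,-0.38,0,0.85,-0.06,0.011,-0,0,-0.38,0,0.85,-0.06,0.011,-0,0]
```

View pics/w2.png

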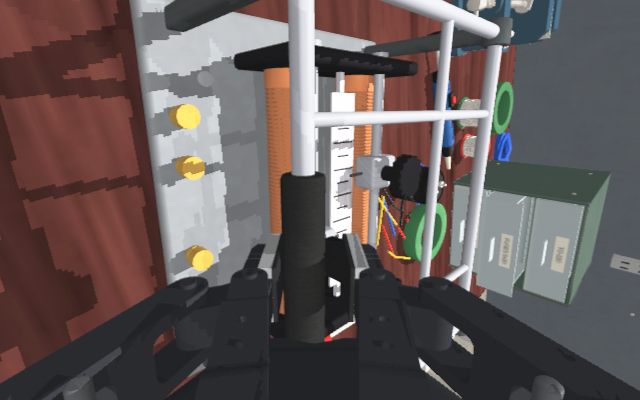

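The sleeve is caged between the pads, centred at about column 304. I start lifting along the arc.

{"method": "jog_arm", "body": {
  "rows": [-0.38, 0, 0.46, -0.57, 0.009, 0, 0, -0.38, 0, 0.46, -0.57, 0.009, 0, 0, -0.38, 0, 0.65, -0.56, 0.011, 0, 0, -0.38, 0, 0.64, -0.56, 0.011, 0, 0, -0.38, 0, 0.7, -0.5, 0.01, 0, 0, -0.38, 0, 0.69, -0.51, 0.01, 0, 0, -0.38, 0, 0.73, -0.45, 0.011, 0, 0, -0.38, 0, 0.73, -0.46, 0.011, 0, 0]
}}

```text
t: 6.78
tcp_pos: [0.4876, -0.1311, 0.1751]
tcp_rot: [0.248, 0.725, 0.607, 0.21]
ft_force: [-3.0, 0.9, -0.6]
width: 0.311
grasp_force: 1.3
```

Run:
```python
from h import *
f=lambda phi:.75-.4*phi/1.85
P,Q=arc(.4,f(.4)); p,r=cur(); print(Q.inv().apply(p-P),(Q.inv()*r).as_rotvec(),env.observe()['ft_force'])
env.grab_frame("scene")
for l in ["guard_grip"]: print([(B.inv().apply(x['centre']-C),x['conf']) for x in env.landmark_of("scene",l)], arc(.4,0)[0])
rows([(arc(x,f(x)),2) for x in np.arange(.5,1.41,.1)],-.38)
```

```text
[-1.07471904e-03 -6.25489370e-04 -3.54657619e-05] [ 0.00114668  0.00661634 -0.00285745] [-3.04322143  0.8516522  -0.60260992]
[(array([-0.07489705, -0.00084388,  0.1862    ]), 0.56)] [ 0.47700297 -0.12804561  0.17144821]
20 [-0.38,0.06,0.72,-0.37,0.011,-0.003,0.002,-0.38,0.06,0.72,-0.38,0.011,-0.003,0.002,-0.38,-0,0.79,-0.32,0.011,-0,-0,-0.38,-0,0.79,-0.33,0.011,-0,-0,-0.38,0,0.82,-0.26,0.011,-0,-0,-0.38,0,0.81,-0.27,0.011,-0,-0,-0.38,0,0.83,-0.19,0.011,-0,-0,-0.38,0,0.83,-0.2,0.011,-0,-0,-0.38,0,0.85,-0.13,0.011,-0,-0,-0.38,0,0.85,-0.14,0.011,-0,-0,-0.38,0,0.85,-0.06,0.01,-0,-0,-0.38,0,0.85,-0.07,0.01,-0,-0,-0.38,0,0.85,0.01,0.011,-0,-0,-0.38,0,0.85,0.01,0.011,-0,-0,-0.38,0,0.86,0.08,0.011,-0,-0,-0.38,0,0.86,0.07,0.011,-0,-0,-0.38,0,0.84,0.15,0.011,-0,-0,-0.38,0,0.84,0.14,0.011,-0,-0,-0.38,0,0.83,0.21,0.011,-0,-0,-0.38,0,0.83,0.2,0.011,-0,-0]
```

Guard is following the arc (grip at z≈0.19 as expected). Continue.

{"method": "jog_arm", "body": {
  "rows": [-0.38, 0, 0.72, -0.37, 0.011, 0, 0, -0.38, 0, 0.72, -0.38, 0.011, 0, 0, -0.38, 0, 0.79, -0.32, 0.011, 0, 0, -0.38, 0, 0.79, -0.33, 0.011, 0, 0, -0.38, 0, 0.82, -0.26, 0.011, 0, 0, -0.38, 0, 0.81, -0.27, 0.011, 0, 0, -0.38, 0, 0.83, -0.19, 0.011, 0, 0, -0.38, 0, 0.83, -0.2, 0.011, 0, 0, -0.38, 0, 0.85, -0.13, 0.011, 0, 0, -0.38, 0, 0.85, -0.14, 0.011, 0, 0, -0.38, 0, 0.85, -0.06, 0.01, 0, 0, -0.38, 0, 0.85, -0.07, 0.01, 0, 0, -0.38, 0, 0.85, 0.01, 0.011, 0, 0, -0.38, 0, 0.85, 0.01, 0.011, 0, 0, -0.38, 0, 0.86, 0.08, 0.011, 0, 0, -0.38, 0, 0.86, 0.07, 0.011, 0, 0, -0.38, 0, 0.84, 0.15, 0.011, 0, 0, -0.38, 0, 0.84, 0.14, 0.011, 0, 0, -0.38, 0, 0.83, 0.21, 0.011, 0, 0, -0.38, 0, 0.83, 0.2, 0.011, 0, 0]
}}

```text
t: 9.38
tcp_pos: [0.6143, -0.154, 0.2769]
tcp_rot: [0.168, 0.748, 0.626, 0.143]
ft_force: [0.2, -1.0, 0.4]
width: 0.307
grasp_force: 0.1
```

Run:
```python
from h import *
f=lambda phi:.75-.4*phi/1.85
P,Q=arc(1.4,f(1.4)); p,r=cur(); print(Q.inv().apply(p-P),(Q.inv()*r).as_rotvec(),env.observe()['joints'])
env.grab_frame("scene")
print([(B.inv().apply(x['centre']-C),x['conf']) for x in env.landmark_of("scene","guard_grip")])
rows([(arc(x,f(x)),2) for x in np.arange(1.5,1.81,.1)]+[(arc(1.87,f(1.87)),3)],-.38)
```

```text
[-0.00058396 -0.00011814  0.00067464] [ 0.00203759  0.00576165 -0.00443906] [-0.26645901  0.08507458 -0.18208578  0.86017663  0.04165095  1.49097999]
[(array([ 5.54461677e-02, -1.11756164e-04,  2.90600000e-01]), 0.69)]
11 [-0.38,0.02,0.79,0.24,0.01,-0.003,0.002,-0.38,0.02,0.8,0.23,0.01,-0.003,0.002,-0.38,0,0.78,0.34,0.011,0,0,-0.38,0,0.79,0.33,0.011,0,0,-0.38,0,0.76,0.41,0.011,0,0,-0.38,0,0.76,0.4,0.011,0,0,-0.38,0,0.72,0.47,0.01,0,0,-0.38,0,0.72,0.46,0.01,0,0,-0.38,0,0.32,0.24,0.005,0,0,-0.38,0,0.32,0.24,0.005,0,0,-0.38,0,0.32,0.23,0.005,0,0]
```

{"method": "jog_arm", "body": {
  "rows": [-0.38, 0, 0.79, 0.24, 0.01, 0, 0, -0.38, 0, 0.8, 0.23, 0.01, 0, 0, -0.38, 0, 0.78, 0.34, 0.011, 0, 0, -0.38, 0, 0.79, 0.33, 0.011, 0, 0, -0.38, 0, 0.76, 0.41, 0.011, 0, 0, -0.38, 0, 0.76, 0.4, 0.011, 0, 0, -0.38, 0, 0.72, 0.47, 0.01, 0, 0, -0.38, 0, 0.72, 0.46, 0.01, 0, 0, -0.38, 0, 0.32, 0.24, 0.005, 0, 0, -0.38, 0, 0.32, 0.24, 0.005, 0, 0, -0.38, 0, 0.32, 0.23, 0.005, 0, 0, -0.38, 0, 0, 0, 0, 0, 0]
}}

```text
t: 10.98
tcp_pos: [0.6915, -0.1678, 0.2714]
tcp_rot: [0.131, 0.755, 0.632, 0.112]
ft_force: [-0.6, -0.5, 0.2]
width: 0.309
grasp_force: 0.0
```

Run:
```python
from h import *
P,Q=arc(1.87,.35); p,r=cur(); print(Q.inv().apply(p-P),(Q.inv()*r).as_rotvec(),env.observe()['joints'],env.observe()['ft_force'])
env.grab_frame("scene")
print([(B.inv().apply(x['centre']-C),x['conf']) for x in env.landmark_of("scene","guard_grip")],arc(1.87,0,H)[0],B.inv().apply(arc(1.9,0,H)[0]-C))
```

```text
[-6.34772383e-05 -1.05772968e-03 -8.59495624e-05] [ 0.00320722  0.00531197 -0.00499929] [-0.25059802  0.33261275  0.15733522  1.04980668  0.02825231  1.50219461] [-0.63211406 -0.5258606   0.24399117]
[(array([ 1.44120000e-01, -7.42395476e-05,  2.85400000e-01]), 0.67)] [ 0.68621876 -0.1667653   0.28922502] [1.46575674e-01 3.89665966e-18 2.87602515e-01]
```

Guard rests at its stop. Release, back off, turn the tool a quarter turn and view the sliders.

```bash
cat >> h.py <<'E'
def rot2(): return rot(0)*R.from_rotvec([0,0,-np.pi/2])  # tool x=-box x, y=box y, down
def pose2(b): 
    r=rot2(); return world(b)+r.apply([0,0,H]),r
E
python3 - <<'E'
from h import *
p,r=cur(); q=(p+r.apply([0,0,-.08]),r)
rows([(q,4),(pose2([-.03,-.02,.25]),14)],0)
E
```

```text
18 [0,0,0,-2,0,0,0,0,0,0,-2,0,0,0,0,0,0,-2,0,0,0,0,0,0,-2,0,0,0,0,-0.14,-1.29,0.41,0.02,0.019,-0.111,0,-0,-1.28,0.44,0.02,0.019,-0.111,0,0.13,-1.27,0.46,0.02,0.019,-0.111,0,0.26,-1.24,0.49,0.02,0.019,-0.111,0,0.39,-1.19,0.52,0.02,0.019,-0.111,0,0.51,-1.13,0.55,0.02,0.019,-0.111,0,0.62,-1.06,0.59,0.02,0.019,-0.111,0,0.72,-0.97,0.62,0.02,0.019,-0.111,0,0.81,-0.87,0.65,0.02,0.019,-0.111,0,0.89,-0.76,0.68,0.02,0.019,-0.111,0,0.95,-0.65,0.72,0.02,0.019,-0.111,0,1,-0.53,0.75,0.02,0.019,-0.111,0,1.04,-0.4,0.78,0.02,0.019,-0.111,0,1.06,-0.26,0.8,0.02,0.019,-0.111]
```

{"method": "jog_arm", "body": {
  "rows": [-0.1, 0, 0, 0, 0, 0, 0, 0, 0, 0, 0, 0, 0, 0, 0, 0, 0, -2, 0, 0, 0, 0, 0, 0, -2, 0, 0, 0, 0, 0, 0, -2, 0, 0, 0, 0, 0, 0, -2, 0, 0, 0, 0, -0.14, -1.29, 0.41, 0.02, 0.019, -0.111, 0, 0, -1.28, 0.44, 0.02, 0.019, -0.111, 0, 0.13, -1.27, 0.46, 0.02, 0.019, -0.111, 0, 0.26, -1.24, 0.49, 0.02, 0.019, -0.111, 0, 0.39, -1.19, 0.52, 0.02, 0.019, -0.111, 0, 0.51, -1.13, 0.55, 0.02, 0.019, -0.111, 0, 0.62, -1.06, 0.59, 0.02, 0.019, -0.111, 0, 0.72, -0.97, 0.62, 0.02, 0.019, -0.111, 0, 0.81, -0.87, 0.65, 0.02, 0.019, -0.111, 0, 0.89, -0.76, 0.68, 0.02, 0.019, -0.111, 0, 0.95, -0.65, 0.72, 0.02, 0.019, -0.111, 0, 1, -0.53, 0.75, 0.02, 0.019, -0.111, 0, 1.04, -0.4, 0.78, 0.02, 0.019, -0.111, 0, 1.06, -0.26, 0.8, 0.02, 0.019, -0.111]
}}

```text
t: 13.58
tcp_pos: [0.5136, -0.1553, 0.2311]
tcp_rot: [-0.001, 0.087, 0.996, -0.003]
ft_force: [-0.4, 0.0, -0.3]
width: 0.499
grasp_force: 0.0
```

```bash
cat >> h.py <<'E'
def look(cam,ls,pic=None):
    import cv2
    im,d=env.grab_frame(cam)
    if pic: cv2.imwrite(pic,im[:,:,::-1])
    for l in ls:
        for x in env.landmark_of(cam,l)[:2]:
            print(cam,l,round(x["conf"],2),'box',np.round(B.inv().apply(x["centre"]-C),4))
    return im,d
E
python3 - <<'E'
from h import *
p,r=cur(); P,Q=pose2([-.03,-.02,.25]); print(Q.inv().apply(p-P),(Q.inv()*r).as_rotvec(),env.observe()['joints'])
L=["load_box","slider_top","set_slider_top","guard_grip","guard_hinge"]
look("wrist",L,"pics/w3.png"); look("wrist",L);look("scene",L); look("top",L)
E
```

```text
[ 0.00028303 -0.00016114  0.00017068] [ 0.00618857  0.00122385 -0.00907482] [-0.28998604  0.28971599  0.06529782  1.34690567 -0.00628631 -0.11605924]
wrist load_box 0.95 box [ 0.0006 -0.0013 -0.0003]
wrist slider_top 0.84 box [-0.0207 -0.0289  0.1031]
wrist set_slider_top 0.91 box [0.0479 0.0185 0.0904]
wrist guard_hinge 0.88 box [ 0.0881 -0.0029  0.1198]
wrist load_box 0.7 box [ 0.0014 -0.0029  0.001 ]
wrist slider_top 0.87 box [-0.0249 -0.0321  0.1033]
wrist set_slider_top 0.92 box [0.0457 0.0166 0.088 ]
wrist set_slider_top 0.75 box [-0.0134  0.1893  0.0239]
wrist guard_hinge 0.6 box [0.0871 0.0012 0.1237]
scene load_box 0.71 box [-0.0036  0.0047  0.002 ]
scene load_box 0.65 box [ 0.1725 -0.0174  0.0258]
scene slider_top 0.85 box [-0.0223 -0.0343  0.1084]
scene set_slider_top 0.62 box [0.0521 0.0164 0.085 ]
scene guard_grip 0.97 box [0.1463 0.0007 0.2847]
scene guard_hinge 0.58 box [ 8.920e-02 -1.000e-04  1.187e-01]
```

View pics/w3.png

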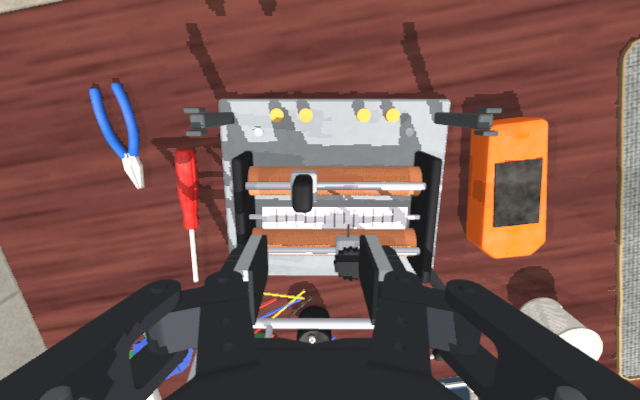

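The wrist view shows the plain grip at (302,193) and the knob at (350,262). Their box y is about -32 and +17 mm, so the slide is about 49 mm. Now to grasp the grip.

Run:
```python
from h import *
rows([(pose2([-.021,-.032,.15]),6),(pose2([-.021,-.032,.0905]),6)],0)
```

```text
12 [0,-0.15,-0.19,1.67,-0.001,-0,0.001,0,-0.15,-0.19,1.67,-0.001,-0,0.001,0,-0.15,-0.19,1.67,-0.001,-0,0.001,0,-0.15,-0.2,1.67,-0.001,-0,0.001,0,-0.15,-0.2,1.67,-0.001,-0,0.001,0,-0.15,-0.2,1.67,-0.001,-0,0.001,0,-0,-0,0.99,0,-0,-0,0,-0,-0,0.99,0,-0,-0,0,-0,-0,0.99,0,-0,-0,0,-0,-0,0.99,0,-0,-0,0,-0,-0,0.99,0,-0,-0,0,-0,-0,0.99,0,-0,-0]
```

{"method": "jog_arm", "body": {
  "rows": [0, -0.15, -0.19, 1.67, 0, 0, 0.001, 0, -0.15, -0.19, 1.67, 0, 0, 0.001, 0, -0.15, -0.19, 1.67, 0, 0, 0.001, 0, -0.15, -0.2, 1.67, 0, 0, 0.001, 0, -0.15, -0.2, 1.67, 0, 0, 0.001, 0, -0.15, -0.2, 1.67, 0, 0, 0.001, 0, 0, 0, 0.99, 0, 0, 0, 0, 0, 0, 0.99, 0, 0, 0, 0, 0, 0, 0.99, 0, 0, 0, 0, 0, 0, 0.99, 0, 0, 0, 0, 0, 0, 0.99, 0, 0, 0, 0, 0, 0, 0.99, 0, 0, 0, -0.4, 0, 0, 0, 0, 0, 0, -1, 0, 0, 0, 0, 0, 0, -1, 0, 0, 0, 0, 0, 0, -1, 0, 0, 0, 0, 0, 0, -1, 0, 0, 0, 0, 0, 0]
}}

```text
t: 16.9
tcp_pos: [0.5202, -0.1691, 0.0717]
tcp_rot: [-0.001, 0.092, 0.996, -0.003]
ft_force: [-1.6, 1.6, -3.9]
width: 0.198
grasp_force: 59.0
```

Run:
```python
from h import *
s=env.observe(); p,r=cur(); print(s['width'],s['grasp_force'],s['ft_force'],B.inv().apply(p-C))
look("wrist",["slider_top","set_slider_top"],"pics/w4.png");look("scene",["slider_top","set_slider_top"])
rows([((p+B.apply([0,.049,0]),r),16)],-1)
```

```text
0.19845477810621606 58.98417592048645 [-1.59139877  1.62930168 -3.92738255] [-0.02122499 -0.03255067  0.07173311]
wrist slider_top 0.6 box [-0.0184 -0.0348  0.104 ]
scene slider_top 0.6 box [-0.0259 -0.0353  0.1102]
scene set_slider_top 0.52 box [0.0505 0.015  0.0854]
16 [-1,0,0.31,-0,-0,0,-0,-1,0,0.31,-0,-0,0,-0,-1,0,0.31,-0,-0,0,-0,-1,0,0.31,-0,-0,0,-0,-1,0,0.31,-0,-0,0,-0,-1,0,0.31,-0,-0,0,-0,-1,0,0.31,-0,-0,0,-0,-1,0,0.31,-0,-0,0,-0,-1,0,0.31,-0,-0,0,-0,-1,0,0.31,-0,-0,0,-0,-1,0,0.31,-0,-0,0,-0,-1,0,0.31,-0,-0,0,-0,-1,0,0.31,-0,-0,0,-0,-1,0,0.31,-0,-0,0,-0,-1,0,0.31,-0,-0,0,-0,-1,0,0.31,-0,-0,0,-0]
```

{"method": "jog_arm", "body": {
  "rows": [-1, 0, 0.31, 0, 0, 0, 0, -1, 0, 0.31, 0, 0, 0, 0, -1, 0, 0.31, 0, 0, 0, 0, -1, 0, 0.31, 0, 0, 0, 0, -1, 0, 0.31, 0, 0, 0, 0, -1, 0, 0.31, 0, 0, 0, 0, -1, 0, 0.31, 0, 0, 0, 0, -1, 0, 0.31, 0, 0, 0, 0, -1, 0, 0.31, 0, 0, 0, 0, -1, 0, 0.31, 0, 0, 0, 0, -1, 0, 0.31, 0, 0, 0, 0, -1, 0, 0.31, 0, 0, 0, 0, -1, 0, 0.31, 0, 0, 0, 0, -1, 0, 0.31, 0, 0, 0, 0, -1, 0, 0.31, 0, 0, 0, 0, -1, 0, 0.31, 0, 0, 0, 0, -1, 0, 0, 0, 0, 0, 0]
}}

```text
t: 19.32
tcp_pos: [0.529, -0.1199, 0.0717]
tcp_rot: [-0.001, 0.091, 0.996, -0.003]
ft_force: [-8.3, 2.0, 5.1]
width: 0.197
grasp_force: 60.3
```

Run:
```python
from h import *
s=env.observe(); p,r=cur(); print(s['width'],s['grasp_force'],s['ft_force'],B.inv().apply(p-C))
look("scene",["slider_top","set_slider_top"])
```

```text
0.19729868154864394 60.31135082244873 [-8.30057298  2.00348881  5.13781173] [-0.0215577   0.01743694  0.07165021]
scene slider_top 0.6 box [-0.0282  0.013   0.1083]
scene set_slider_top 0.76 box [0.052  0.0179 0.0862]
```

Now release, rise to the viewing height and check.

{"method": "jog_arm", "body": {
  "rows": [-0.5, 0, 0, 0, 0, 0, 0, -0.3, 0, 0, 0, 0, 0, 0, -0.1, 0, 0, 0, 0, 0, 0, 0, 0, 0, 0, 0, 0, 0, 0, 0, 0, -1, 0, 0, 0, 0, 0, 0, -2, 0, 0, 0, 0, 0, 0, -2.5, 0, 0, 0, 0, 0.2, 0, -2.5, 0, 0, 0, 0, 0.3, 0, -2.5, 0, 0, 0, 0, 0.5, 0, -2.5, 0, 0, 0, 0, 0.5, 0, -2.5, 0, 0, 0, 0, 0, 0, 0, 0, 0, 0]
}}

```text
t: 20.98
tcp_pos: [0.5157, -0.1171, 0.2289]
tcp_rot: [0.001, 0.092, 0.996, -0.003]
ft_force: [0.1, -0.2, 0.2]
width: 0.501
grasp_force: 0.0
```

Run:
```python
from h import *
import cv2
for i in range(5): im,d=look("wrist",["load_box","slider_top","set_slider_top"])
np.savez('w5.npz',im=im,d=d,pos=cur()[0],rot=cur()[1].as_matrix())
cv2.imwrite("pics/w5.png",cv2.resize(im[130:290,220:460,::-1],None,fx=3.3,fy=3.3))
```

```text
wrist load_box 0.62 box [-0.0004 -0.0041 -0.0007]
wrist slider_top 0.82 box [-0.0191  0.0186  0.1052]
wrist set_slider_top 0.9 box [0.0466 0.0164 0.0875]
wrist load_box 0.92 box [-0.0012 -0.0053 -0.0022]
wrist slider_top 0.85 box [-0.0194  0.017   0.1036]
wrist set_slider_top 0.89 box [0.052  0.0174 0.0874]
wrist load_box 0.67 box [-0.0007 -0.0017 -0.0002]
wrist slider_top 0.75 box [-0.0208  0.0149  0.1027]
wrist set_slider_top 0.88 box [0.0446 0.0169 0.0864]
wrist load_box 0.77 box [-0.0044 -0.0027  0.0014]
wrist load_box 0.69 box [0.0894 0.0029 0.1208]
wrist slider_top 0.98 box [-0.0237  0.0187  0.1041]
wrist set_slider_top 0.58 box [0.047  0.0155 0.0887]
wrist load_box 0.61 box [ 0.0007 -0.0024 -0.0003]
wrist slider_top 0.74 box [-0.0188  0.0173  0.1031]
wrist set_slider_top 0.65 box [0.0486 0.0163 0.0883]
```

View pics/w5.png

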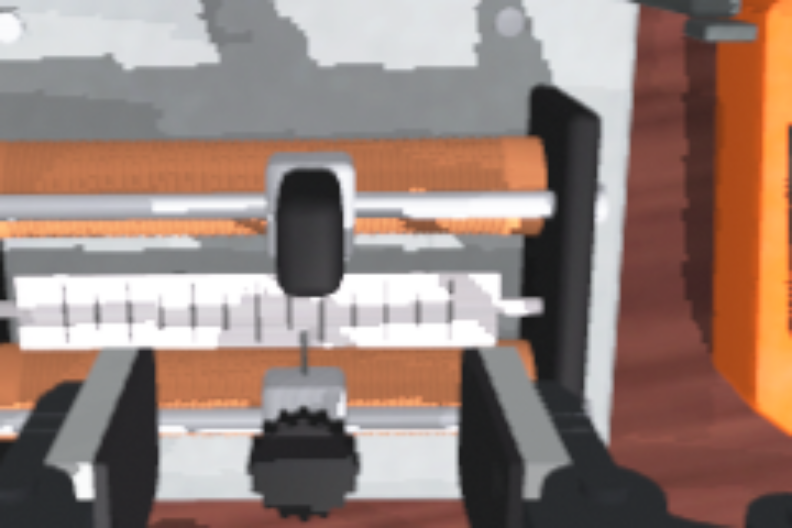

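The crop shows the near saddle at columns 267–355 and the far saddle at 263–346, with the pointer and knob at about 304. The near slider may be 1–2 mm past level, so I check it with depth and the calibration.

Run:
```python
from h import *
k=env.get_calibration('wrist'); z=np.load('w5.npz'); d=z['d']; im=z['im'].astype(int)
v,u=np.mgrid[:400,:640]; X=np.stack([(u-k['cx'])/k['fx']*d,-(v-k['cy'])/k['fy']*d,-d],-1)
T=k['hand_eye']; P=X@T[:3,:3].T+T[:3,3]; P=P@z['rot'].T+z['pos']; b=(P-C)@B.as_matrix()
print({a:k[a] for a in k if a!='hand_eye'})
roi=(u>220)&(u<400)&(d>0)
def rep(n,m):
    q=b[m]; print(n,m.sum(),'x',np.round(np.percentile(q[:,0],[2,98]),4),'y',np.round(np.percentile(q[:,1],[1,99]),4),'mid',np.round(np.percentile(q[:,1],[1,99]).mean(),4),'z',np.median(q[:,2]).round(4))
dark=im.max(-1)<90
rep('grip top',roi&(abs(b[...,0]+.02)<.02)&(b[...,2]>.098)&(b[...,2]<.112))
for h in(.086,.082): rep('knob',roi&(abs(b[...,0]-.05)<.022)&(b[...,2]>h)&(b[...,2]<.098)&(abs(b[...,1]-.017)<.025))
for x in(-.02,.05):
    for lo,hi in((.045,.056),(.055,.064),(.06,.07)): rep(f'saddle {x} {lo}',roi&(abs(b[...,0]-x)<.02)&(b[...,2]>lo)&(b[...,2]<hi)&(abs(b[...,1]-.017)<.02))
# end plates (box y +-94) and rods for yaw
for x in(-.02,.05):
    m=roi&(abs(b[...,0]-x)<.025)&(b[...,2]>.060)&(abs(b[...,1])<.085)&(abs(b[...,1]-.017)>.02)&(im.min(-1)>110)
    q=b[m]
    if len(q)>30: print('rod',x,len(q),np.polyfit(q[:,1],q[:,0],1),q[:,2].mean())
```

```text
{'fx': 326.6706672833071, 'fy': 326.6706672833071, 'cx': 312.9660601400578, 'cy': 195.68213334053047}
grip top 619 x [-0.0344 -0.0091] y [0.01   0.0272] mid 0.0186 z 0.1031
knob 816 x [0.0342 0.0625] y [0.0015 0.0317] mid 0.0166 z 0.0899
knob 878 x [0.0335 0.0624] y [0.0014 0.0317] mid 0.0166 z 0.0898
saddle -0.02 0.045 122 x [-0.0361 -0.0121] y [-0.003   0.0367] mid 0.0168 z 0.0468
saddle -0.02 0.055 206 x [-0.0362 -0.0118] y [-0.0022  0.037 ] mid 0.0174 z 0.0597
saddle -0.02 0.06 298 x [-0.036  -0.0092] y [-0.0001  0.0351] mid 0.0175 z 0.0647
saddle 0.05 0.045 168 x [0.0315 0.0481] y [-0.0021  0.0364] mid 0.0172 z 0.0482
saddle 0.05 0.055 215 x [0.033  0.0515] y [-0.0024  0.0369] mid 0.0172 z 0.0593
saddle 0.05 0.06 259 x [0.0336 0.0496] y [-0.0013  0.0353] mid 0.017 z 0.0652
rod -0.02 269 [-0.03515215 -0.0277573 ] 0.1305095510534705
rod 0.05 88 [-0.00271977  0.04859827] 0.06043350425509341
```

Depth gives grip y = 18.6 mm and knob y = 16.6 mm, so the near slider is about 2 mm too far. I re-grip it and nudge it back 2 mm.

Run:
```python
from h import *
rows([(pose2([-.0213,.0174,.15]),5),(pose2([-.0213,.0174,.0905]),6)],0)
```

```text
11 [0,-0.29,0,1.9,-0.001,-0,-0,0,-0.29,0,1.9,-0.001,-0,-0,0,-0.29,-0,1.9,-0.001,-0,-0,0,-0.29,-0,1.9,-0.001,-0,-0,0,-0.29,-0.01,1.9,-0.001,-0,-0,0,-0,0,0.99,-0,-0,-0,0,-0,0,0.99,-0,-0,-0,0,-0,0,0.99,-0,-0,-0,0,-0,0,0.99,-0,-0,-0,0,-0,0,0.99,-0,-0,-0,0,-0,0,0.99,-0,-0,-0]
```

{"method": "jog_arm", "body": {
  "rows": [0, -0.29, 0, 1.9, 0, 0, 0, 0, -0.29, 0, 1.9, 0, 0, 0, 0, -0.29, 0, 1.9, 0, 0, 0, 0, -0.29, 0, 1.9, 0, 0, 0, 0, -0.29, 0, 1.9, 0, 0, 0, 0, 0, 0, 0.99, 0, 0, 0, 0, 0, 0, 0.99, 0, 0, 0, 0, 0, 0, 0.99, 0, 0, 0, 0, 0, 0, 0.99, 0, 0, 0, 0, 0, 0, 0.99, 0, 0, 0, 0, 0, 0, 0.99, 0, 0, 0, -0.4, 0, 0, 0, 0, 0, 0, -1, 0, 0, 0, 0, 0, 0, -1, 0, 0, 0, 0, 0, 0, -1, 0, 0, 0, 0, 0, 0]
}}

```text
t: 23.85
tcp_pos: [0.5288, -0.1203, 0.0721]
tcp_rot: [-0.001, 0.092, 0.996, -0.003]
ft_force: [-1.2, 0.4, -3.2]
width: 0.203
grasp_force: 58.9
```

Run:
```python
from h import *
s=env.observe(); p,r=cur(); print(s['width'],s['grasp_force'],s['ft_force'],B.inv().apply(p-C))
```

```text
0.20274056511342356 58.91486048698425 [-1.20800658  0.43803288 -3.2355938 ] [-0.02165443  0.01699947  0.07209618]
```

{"method": "jog_arm", "body": {
  "rows": [-1, 0, -0.08, 0, 0, 0, 0, -1, 0, -0.08, 0, 0, 0, 0, -1, 0, 0, 0, 0, 0, 0, -1, 0, 0, 0, 0, 0, 0, -0.5, 0, 0, 0, 0, 0, 0, -0.3, 0, 0, 0, 0, 0, 0, -0.1, 0, 0, 0, 0, 0, 0, 0, 0, 0, 0, 0, 0, 0, 0, 0, 0, -1, 0, 0, 0, 0, 0, 0, -2, 0, 0, 0, 0, 0.4, 0, -2.5, 0, 0, 0, 0, 0.4, 0, -2.5, 0, 0, 0, 0, 0.4, 0, -2.5, 0, 0, 0, 0, 0.4, 0, -2.5, 0, 0, 0, 0, 0, 0, -2.5, 0, 0, 0, 0, 0, 0, 0, 0, 0, 0, 0, 0, 0, 0, 0, 0, 0]
}}

```text
t: 25.98
tcp_pos: [0.513, -0.1182, 0.227]
tcp_rot: [-0.001, 0.092, 0.996, -0.003]
ft_force: [0.1, 0.7, 0.3]
width: 0.5
grasp_force: 0.0
```

```bash
cat > m.py <<'E'
from h import *
k=env.get_calibration('wrist'); p,r=cur(); im,d=env.grab_frame('wrist')
v,u=np.mgrid[:400,:640]; X=np.stack([(u-k['cx'])/k['fx']*d,-(v-k['cy'])/k['fy']*d,-d],-1)
T=k['hand_eye']; P=X@T[:3,:3].T+T[:3,3]; P=P@r.as_matrix().T+p; b=(P-C)@B.as_matrix()
roi=(u>220)&(u<400)&(d>0)&(abs(b[...,1]-.017)<.025)
def rep(n,m):
    q=b[m]; print(n,m.sum(),'y',np.round(np.percentile(q[:,1],[1,99]),4),'mid',np.round(np.percentile(q[:,1],[1,99]).mean(),4),np.median(q[:,1]).round(4))
rep('grip top',roi&(abs(b[...,0]+.02)<.02)&(b[...,2]>.098)&(b[...,2]<.112))
rep('knob',roi&(abs(b[...,0]-.05)<.022)&(b[...,2]>.084)&(b[...,2]<.098))
# near rod direction
m=(u>200)&(u<440)&(d>0)&(abs(b[...,0]+.02)<.012)&(b[...,2]>.055)&(b[...,2]<.075)&(abs(b[...,1]-.017)>.018)&(abs(b[...,1])<.085)&(im.min(-1)>110)
q=b[m]; print(len(q),np.polyfit(q[:,1],q[:,0],1))
E
python3 m.py
python3 - <<'E'
from h import *
for i in range(3): look("wrist",["slider_top","set_slider_top"])
E
```

```text
grip top 609 y [0.0077 0.0248] mid 0.0162 0.0162
knob 842 y [0.0016 0.0311] mid 0.0164 0.0169
1070 [-0.00774257 -0.0217802 ]
wrist slider_top 0.69 box [-0.0202  0.0152  0.1046]
wrist set_slider_top 0.57 box [0.0467 0.0186 0.0898]
wrist set_slider_top 0.39 box [ 0.035  -0.1647  0.014 ]
wrist slider_top 0.68 box [-0.0224  0.0131  0.1039]
wrist set_slider_top 0.8 box [0.0473 0.0147 0.089 ]
wrist slider_top 0.96 box [-0.0231  0.0134  0.1053]
wrist slider_top 0.56 box [-0.0658 -0.2333  0.0057]
wrist set_slider_top 0.96 box [0.0477 0.0181 0.0925]
wrist set_slider_top 0.34 box [ 0.     -0.0022  0.0012]
```

Level to within about 0.3 mm by depth. Now back to the guard.

Run:
```python
from h import *
look("scene",["guard_grip"])
rows([(arc(1.89,.35,.08),15),(arc(1.89,.35,0),5)],0)
```

```text
scene guard_grip 0.74 box [0.1459 0.0003 0.2858]
20 [0,-1.07,-0.11,-0.79,-0.019,-0.018,0.104,0,-1.09,0.02,-0.77,-0.019,-0.018,0.104,0,-1.1,0.14,-0.75,-0.019,-0.018,0.104,0,-1.09,0.27,-0.73,-0.019,-0.018,0.104,0,-1.07,0.4,-0.7,-0.019,-0.018,0.104,0,-1.03,0.52,-0.67,-0.019,-0.018,0.104,0,-0.99,0.64,-0.65,-0.019,-0.018,0.104,0,-0.92,0.75,-0.61,-0.019,-0.018,0.104,0,-0.85,0.85,-0.58,-0.019,-0.018,0.104,0,-0.77,0.95,-0.55,-0.019,-0.018,0.104,0,-0.67,1.03,-0.52,-0.019,-0.018,0.104,0,-0.57,1.11,-0.49,-0.019,-0.018,0.104,0,-0.46,1.17,-0.46,-0.019,-0.018,0.104,0,-0.35,1.22,-0.43,-0.019,-0.018,0.104,0,-0.22,1.26,-0.4,-0.019,-0.018,0.104,0,-0.01,-0,1.6,0.001,-0.001,-0.001,0,-0,0,1.6,0.001,-0.001,-0.001,0,-0,0,1.6,0.001,-0.001,-0.001,0,-0,0,1.6,0.001,-0.001,-0.001,0,0,0.01,1.6,0.001,-0.001,-0.001]
```

{"method": "jog_arm", "body": {
  "rows": [0, -1.07, -0.11, -0.79, -0.019, -0.018, 0.104, 0, -1.09, 0.02, -0.77, -0.019, -0.018, 0.104, 0, -1.1, 0.14, -0.75, -0.019, -0.018, 0.104, 0, -1.09, 0.27, -0.73, -0.019, -0.018, 0.104, 0, -1.07, 0.4, -0.7, -0.019, -0.018, 0.104, 0, -1.03, 0.52, -0.67, -0.019, -0.018, 0.104, 0, -0.99, 0.64, -0.65, -0.019, -0.018, 0.104, 0, -0.92, 0.75, -0.61, -0.019, -0.018, 0.104, 0, -0.85, 0.85, -0.58, -0.019, -0.018, 0.104, 0, -0.77, 0.95, -0.55, -0.019, -0.018, 0.104, 0, -0.67, 1.03, -0.52, -0.019, -0.018, 0.104, 0, -0.57, 1.11, -0.49, -0.019, -0.018, 0.104, 0, -0.46, 1.17, -0.46, -0.019, -0.018, 0.104, 0, -0.35, 1.22, -0.43, -0.019, -0.018, 0.104, 0, -0.22, 1.26, -0.4, -0.019, -0.018, 0.104, 0, 0, 0, 0, 0, 0, 0]
}}

```text
t: 28.58
tcp_pos: [0.6689, -0.1633, 0.3459]
tcp_rot: [0.134, 0.759, 0.627, 0.114]
ft_force: [0.2, -0.0, -0.9]
width: 0.502
grasp_force: 0.0
```

Run:
```python
from h import *
P,Q=arc(1.89,.35,.08); p,r=cur(); print(Q.inv().apply(p-P),(Q.inv()*r).as_rotvec())
look("wrist",["guard_grip"],"pics/w6.png"); look("wrist",["guard_grip"])
rows([(arc(1.89,.35,0),6)],0)
```

```text
[ 0.00027096  0.00010144 -0.00018162] [-0.00303806  0.00287662  0.00629973]
wrist guard_grip 0.72 box [0.1465 0.0013 0.2914]
wrist guard_grip 0.92 box [0.1466 0.0013 0.2904]
6 [0,-0,0.01,1.33,0,-0,-0.001,0,-0,0.01,1.33,0,-0,-0.001,0,-0,0.01,1.33,0,-0,-0.001,0,-0,0.01,1.33,0,-0,-0.001,0,-0,0.01,1.33,0,-0,-0.001,0,-0,0.01,1.33,0,-0,-0.001]
```

View pics/w6.png

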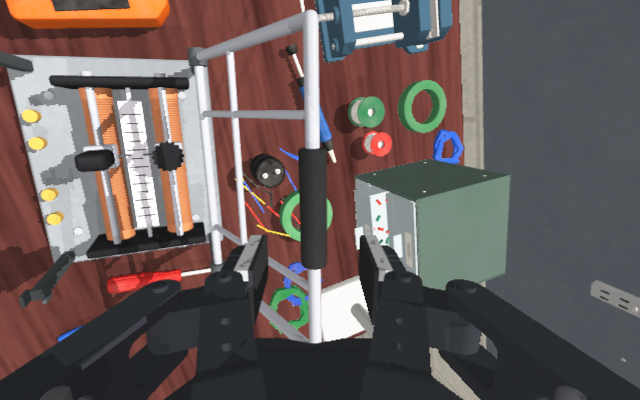

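The sleeve is centred between the fingers at about column 313, and both sliders look level at (95,158) and (168,156). I go in and cage it.

{"method": "jog_arm", "body": {
  "rows": [0, 0, 0, 1.33, 0, 0, 0, 0, 0, 0, 1.33, 0, 0, 0, 0, 0, 0, 1.33, 0, 0, 0, 0, 0, 0, 1.33, 0, 0, 0, 0, 0, 0, 1.33, 0, 0, 0, 0, 0, 0, 1.35, 0, 0, 0, -0.2, 0, 0, 0, 0, 0, 0, -0.38, 0, 0, 0, 0, 0, 0, -0.38, 0, 0, 0, 0, 0, 0]
}}

```text
t: 29.9
tcp_pos: [0.696, -0.1683, 0.2714]
tcp_rot: [0.134, 0.759, 0.627, 0.114]
ft_force: [-0.9, -0.6, -0.6]
width: 0.311
grasp_force: 0.0
```

Run:
```python
from h import *
s=env.observe(); print(s['width'],s['grasp_force'],s['ft_force'])
f=lambda phi:.75-.4*phi/1.85
rows([(arc(x,f(x)),2) for x in np.arange(1.8,.89,-.1)],-.38)
```

```text
0.31102888840651854 0.0 [-0.87603177 -0.63787504 -0.59514291]
20 [-0.38,-0.02,-0.65,-0.43,-0.004,-0.001,-0.004,-0.38,-0.01,-0.65,-0.43,-0.004,-0.001,-0.004,-0.38,0,-0.73,-0.45,-0.01,-0,0,-0.38,0,-0.72,-0.46,-0.01,-0,0,-0.38,0,-0.76,-0.39,-0.011,-0,0,-0.38,0,-0.76,-0.4,-0.011,-0,0,-0.38,0,-0.79,-0.33,-0.011,-0,0,-0.38,0,-0.79,-0.33,-0.011,-0,0,-0.38,0,-0.81,-0.26,-0.011,-0,0,-0.38,0,-0.81,-0.27,-0.011,-0,0,-0.38,0,-0.83,-0.2,-0.011,-0,0,-0.38,0,-0.83,-0.21,-0.011,-0,0,-0.38,0.01,-0.85,-0.13,-0.01,-0,0,-0.38,0.01,-0.85,-0.14,-0.01,-0,0,-0.38,-0,-0.85,-0.06,-0.011,-0,0,-0.38,-0,-0.85,-0.07,-0.011,-0,0,-0.38,-0,-0.85,0.01,-0.011,-0,0,-0.38,-0,-0.85,0,-0.011,-0,0,-0.38,-0,-0.86,0.08,-0.011,-0,0,-0.38,-0,-0.86,0.07,-0.011,-0,0]
```

{"method": "jog_arm", "body": {
  "rows": [-0.38, 0, -0.65, -0.43, -0.004, 0, -0.004, -0.38, 0, -0.65, -0.43, -0.004, 0, -0.004, -0.38, 0, -0.73, -0.45, -0.01, 0, 0, -0.38, 0, -0.72, -0.46, -0.01, 0, 0, -0.38, 0, -0.76, -0.39, -0.011, 0, 0, -0.38, 0, -0.76, -0.4, -0.011, 0, 0, -0.38, 0, -0.79, -0.33, -0.011, 0, 0, -0.38, 0, -0.79, -0.33, -0.011, 0, 0, -0.38, 0, -0.81, -0.26, -0.011, 0, 0, -0.38, 0, -0.81, -0.27, -0.011, 0, 0]
}}

```text
t: 31.15
tcp_pos: [0.6134, -0.1531, 0.2768]
tcp_rot: [0.17, 0.749, 0.624, 0.143]
ft_force: [0.3, 0.1, -0.7]
width: 0.309
grasp_force: 0.0
```

Run:
```python
from h import *
f=lambda phi:.75-.4*phi/1.85
look("scene",["guard_grip"]); print(B.inv().apply(arc(1.4,0,H)[0]-C),env.observe()['ft_force'])
rows([(arc(x,f(x)),2) for x in np.arange(1.3,.39,-.1)],-.38)
```

```text
scene guard_grip 0.77 box [ 0.0646 -0.0016  0.2939]
[ 6.02557500e-02 -1.83013346e-17  2.94453703e-01] [-0.25814883  0.13309183  1.30586134]
20 [-0.38,-0.01,-0.76,-0.21,-0.011,-0.001,0,-0.38,-0.01,-0.76,-0.21,-0.011,-0.001,0,-0.38,0,-0.85,-0.13,-0.011,-0,0,-0.38,0,-0.84,-0.14,-0.011,-0,0,-0.38,0,-0.85,-0.06,-0.011,-0,0,-0.38,0,-0.85,-0.07,-0.011,-0,0,-0.38,0,-0.86,0.01,-0.011,-0,0,-0.38,0,-0.86,-0,-0.011,-0,0,-0.38,0,-0.85,0.07,-0.01,-0,0,-0.38,0,-0.85,0.06,-0.01,-0,0,-0.38,0,-0.84,0.15,-0.011,-0,0,-0.38,0,-0.84,0.14,-0.011,-0,0,-0.38,0,-0.83,0.21,-0.011,-0,0,-0.38,0,-0.83,0.2,-0.011,-0,0,-0.38,0,-0.81,0.28,-0.011,-0,0,-0.38,0,-0.81,0.27,-0.011,-0,0,-0.38,0,-0.79,0.34,-0.011,-0,0,-0.38,0,-0.79,0.33,-0.011,-0,0,-0.38,0,-0.76,0.4,-0.01,-0,0,-0.38,0,-0.76,0.39,-0.01,-0,0]
```

{"method": "jog_arm", "body": {
  "rows": [-0.38, 0, -0.76, -0.21, -0.011, 0, 0, -0.38, 0, -0.76, -0.21, -0.011, 0, 0, -0.38, 0, -0.85, -0.13, -0.011, 0, 0, -0.38, 0, -0.84, -0.14, -0.011, 0, 0, -0.38, 0, -0.85, -0.06, -0.011, 0, 0, -0.38, 0, -0.85, -0.07, -0.011, 0, 0, -0.38, 0, -0.86, 0.01, -0.011, 0, 0, -0.38, 0, -0.86, 0, -0.011, 0, 0, -0.38, 0, -0.85, 0.07, -0.01, 0, 0, -0.38, 0, -0.85, 0.06, -0.01, 0, 0, -0.38, 0, -0.84, 0.15, -0.011, 0, 0, -0.38, 0, -0.84, 0.14, -0.011, 0, 0, -0.38, 0, -0.83, 0.21, -0.011, 0, 0, -0.38, 0, -0.83, 0.2, -0.011, 0, 0, -0.38, 0, -0.81, 0.28, -0.011, 0, 0, -0.38, 0, -0.81, 0.27, -0.011, 0, 0, -0.38, 0, -0.79, 0.34, -0.011, 0, 0, -0.38, 0, -0.79, 0.33, -0.011, 0, 0, -0.38, 0, -0.76, 0.4, -0.01, 0, 0, -0.38, 0, -0.76, 0.39, -0.01, 0, 0]
}}

```text
t: 33.75
tcp_pos: [0.4891, -0.1301, 0.175]
tcp_rot: [0.249, 0.727, 0.605, 0.209]
ft_force: [-0.9, -1.2, 0.1]
width: 0.309
grasp_force: 0.4
```

Run:
```python
from h import *
f=lambda phi:.75-.4*phi/1.85
look("scene",["guard_grip"]); print(B.inv().apply(arc(.4,0,H)[0]-C),env.observe()['ft_force'])
rows([(arc(x,f(x)),2) for x in (.3,.2,.12)]+[(arc(.05,.74),3),(arc(0,.75),4),(arc(-.015,.75),2)],-.38)
```

```text
scene guard_grip 0.6 box [-0.0729 -0.003   0.1849]
scene guard_grip 0.3 box [-0.0254  0.0164  0.1067]
[-7.11856740e-02 -1.48703865e-19  1.90148210e-01] [-2.50063618  0.96055477 -0.44454196]
15 [-0.38,-0.02,-0.68,0.41,-0.012,-0.001,-0,-0.38,-0.02,-0.68,0.4,-0.012,-0.001,-0,-0.38,0,-0.68,0.52,-0.011,-0,-0,-0.38,0,-0.69,0.52,-0.011,-0,-0,-0.38,0,-0.52,0.45,-0.008,-0,-0,-0.38,0,-0.52,0.45,-0.008,-0,-0,-0.38,0,-0.29,0.28,-0.006,-0,-0,-0.38,0,-0.29,0.28,-0.006,-0,-0,-0.38,0,-0.29,0.28,-0.006,-0,-0,-0.38,0,-0.14,0.16,-0.002,-0,-0,-0.38,0,-0.14,0.16,-0.002,-0,-0,-0.38,0,-0.15,0.16,-0.002,-0,-0,-0.38,0,-0.15,0.16,-0.002,-0,-0,-0.38,0,-0.09,0.09,-0,-0,-0,-0.38,0,-0.09,0.09,-0,-0,-0]
```

{"method": "jog_arm", "body": {
  "rows": [-0.38, 0, -0.68, 0.41, -0.012, 0, 0, -0.38, 0, -0.68, 0.4, -0.012, 0, 0, -0.38, 0, -0.68, 0.52, -0.011, 0, 0, -0.38, 0, -0.69, 0.52, -0.011, 0, 0, -0.38, 0, -0.52, 0.45, -0.008, 0, 0, -0.38, 0, -0.52, 0.45, -0.008, 0, 0, -0.38, 0, -0.29, 0.28, -0.006, 0, 0, -0.38, 0, -0.29, 0.28, -0.006, 0, 0, -0.38, 0, -0.29, 0.28, -0.006, 0, 0, -0.38, 0, -0.14, 0.16, 0, 0, 0, -0.38, 0, -0.14, 0.16, 0, 0, 0, -0.38, 0, -0.15, 0.16, 0, 0, 0, -0.38, 0, -0.15, 0.16, 0, 0, 0, -0.38, 0, -0.09, 0.09, 0, 0, 0, -0.38, 0, -0.09, 0.09, 0, 0, 0, -0.38, 0, -0.1, 0.1, 0, 0, 0, -0.38, 0, 0, 0, 0, 0, 0]
}}

```text
t: 35.98
tcp_pos: [0.4783, -0.1282, 0.1071]
tcp_rot: [0.277, 0.716, 0.597, 0.232]
ft_force: [0.1, 0.3, 0.6]
width: 0.311
grasp_force: 0.0
```

Run:
```python
from h import *
look("scene",["guard_grip"]);look("scene",["guard_grip"]); s=env.observe(); print(s['ft_force'],s['grasp_force'],s['width'])
P,Q=arc(0,.75); p,r=cur(); print(Q.inv().apply(p-P))
import cv2
im,d=env.grab_frame("wrist"); cv2.imwrite("pics/w7.png",im[:,:,::-1])
```

```text
scene guard_grip 0.95 box [-0.0836 -0.0002  0.1199]
scene guard_grip 0.18 box [-0.0004  0.0004  0.0029]
scene guard_grip 0.77 box [-0.0846 -0.0015  0.1237]
scene guard_grip 0.62 box [ 0.0348 -0.1659  0.0105]
[ 0.5683669   0.21699764 -0.37421624] 0.0 0.3102875519184844
[0.00012615 0.00087652 0.00245394]
```

View pics/w7.png

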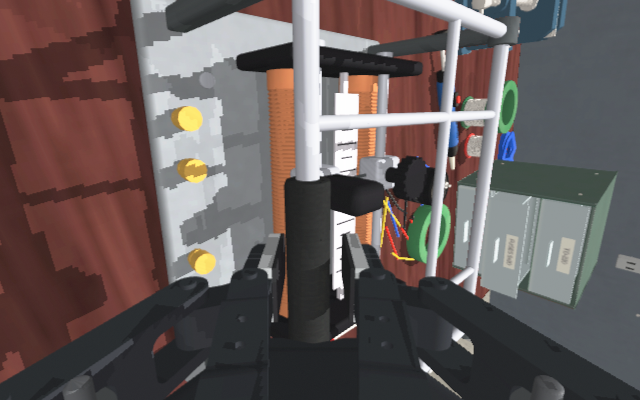

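The guard rests level on its catches, with the bar free between the pads and no force on them. I open and withdraw.

{"method": "jog_arm", "body": {
  "rows": [-0.1, 0, 0, 0, 0, 0, 0, 0.2, 0, 0, 0, 0, 0, 0, 0.2, 0, 0, 0, 0, 0, 0, 0.2, 0, 0, -1, 0, 0, 0, 0.2, 0, 0, -1.5, 0, 0, 0, 0.2, 0, 0, -1.5, 0, 0, 0, 0.2, 0, 0, -1.5, 0, 0, 0, 0.2, 0, 0, -1.5, 0, 0, 0, 0.2, 0, 0, -1, 0, 0, 0, 0.2, 0, 0, 0, 0, 0, 0, 0.2, 0, 0, 0, 0, 0, 0]
}}

```text
t: 37.6
tcp_pos: [0.4253, -0.1186, 0.1659]
tcp_rot: [0.277, 0.716, 0.597, 0.232]
ft_force: [0.2, -0.7, 0.8]
width: 0.598
grasp_force: 0.0
```

Run:
```python
from h import *
L=["guard_grip","slider_top","set_slider_top"]
look("scene",L);look("wrist",L)
look("top",["guard_grip","meter_mid","driver_mid","pliers_mid","cap_can_mid"],"pics/t9.png")
print(env.observe()['ft_force'],env.observe()['joints'])
```

```text
scene guard_grip 0.83 box [-0.085   0.0003  0.1205]
scene slider_top 0.63 box [-0.0271  0.0101  0.1087]
scene set_slider_top 0.5 box [0.0521 0.015  0.0875]
wrist guard_grip 0.88 box [-0.0847 -0.0016  0.1245]
wrist slider_top 0.9 box [-0.0202  0.0142  0.1033]
wrist set_slider_top 0.72 box [0.0469 0.0174 0.0864]
wrist set_slider_top 0.56 box [-0.0026 -0.0006  0.0022]
top guard_grip 0.58 box [-0.0881  0.0026  0.1225]
top guard_grip 0.44 box [0.0462 0.0143 0.0885]
top meter_mid 0.7 box [-0.0071  0.195   0.0235]
top meter_mid 0.57 box [0.0436 0.0142 0.0869]
top driver_mid 0.72 box [-0.0587 -0.2318  0.0059]
top driver_mid 0.57 box [ 0.0284 -0.1641  0.0121]
top pliers_mid 0.73 box [-0.0607 -0.2304  0.0074]
top cap_can_mid 0.65 box [ 0.1727 -0.0223  0.0282]
[-0.11421443  0.68828254 -0.64986303] [-0.35858163 -0.47550561 -1.09025868  0.22386157  0.1211083   1.44077803]
```

View pics/t9.png

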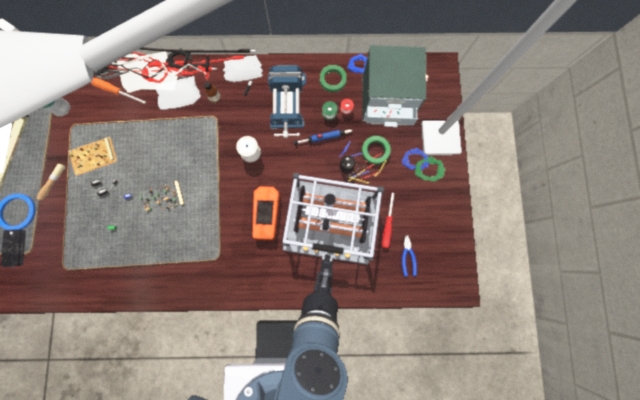

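```bash
sed 's/(u>220)&(u<400)&(d>0)/(d>0)/' m.py > m2.py; python3 m2.py
```

```text
grip top 528 y [0.0092 0.0258] mid 0.0175 0.0181
knob 614 y [0.0021 0.0326] mid 0.0173 0.0178
100 [ 0.00166476 -0.02095947]
```

An independent view confirms it: grip at 17.5 mm and knob at 17.3 mm. Guard closed, bystanders unmoved.

```bash
python3 -c "
from rig import env
print(env.hand_in())"
```

```text
the job is handed in; nothing more can be done
None
```

The job is done and handed in at about 38 s of the 72 s: the guard was opened to its stop, the near slider was set level with the far one (within about 0.3 mm by depth), and the guard was lowered gently onto its catches and released, with the loose things left where they were.

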